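# Scan the storage pot and lower the flask into it

### The job

Book the blue-stoppered flask into the steel storage pot: first take the yellow hand scanner off its black charging pad, hold it still and pointing straight down 3 to 10 cm above the middle of the barcode label on the pot's base for a full second, and stand it back upright on its pad. Then lift the flask with the blue stopper and lower it gently into the deep pot, letting go only once it has reached the floor, so that it is left standing upright in there. The glass is fragile: do not drop it, tip it over or knock it hard, and leave the other flask, the beaker, the bottle and the dish where they stand.

Things in the scene. Friction and masses are not known exactly. Their poses are not given: they have to be found in the camera images.
- pot: Fixed open steel pot on a grey base. Outer diameter 108 mm, inner 98 mm, straight 5 mm walls; rim 132 mm and blue inner floor 28 mm above the bench. Base: 10 mm thick disc, 128 mm across, with a tongue 84 mm wide reaching 140 mm from the pot axis along the body's -x. Origin on the pot axis at bench level, z up. Place and yaw vary; it may be left or right.
- pot_floor (a point): Centre of the top of the pot's blue inner floor when nothing is on it, 28 mm above the bench, 104 mm below the rim; axes as the pot. The floor is a cushioned disc: it sinks under load by 1 mm per 1.5 N, 8 mm at most, and springs back.
- label (a point): Centre of the white barcode label (56 x 74 mm, black bars) lying flat and facing up on the tongue of the pot's base, 102 mm from the pot axis along the pot's -x, 11 mm above the bench; z up.
- pad: Fixed round black charging pad, diameter 124 mm, 8 mm thick, flat top with a grey disc in the middle. Origin at its centre at bench level, z up. It stands on the other side from the pot.
- scanner: Loose yellow wand scanner, about 200 g, 150 mm tall, standing upright on the pad, reading window down: round head 48 mm in diameter up to 30 mm, tapering to a straight round handle 34 mm in diameter from 48 to 150 mm. Origin at the centre of its underside (the window); z points up the handle, it reads along -z.
- scanner_window (a point): The scanner's reading window: centre of its underside, same as the scanner's origin.
- scanner_grip (a point): Point on the handle's axis 108 mm above its underside, a good height to grip from above; handle diameter 34 mm here.
- flask_blue: Loose amber glass flask with a blue stopper, about 200 g, 140 mm tall: round bulb 66 mm in diameter (widest 28 mm up) on a flat foot 36 mm across, then a straight round neck 28 mm in diameter from 58 mm up; the fixed stopper, also 28 mm, is the top 25 mm. Origin at the centre of the underside, z up the neck. Starts standing on the bench.
- flask_blue_grip (a point): Point on the flask's axis 125 mm above its underside, in the stopper (28 mm diameter): gripped here from above, the fingertips stay about at the pot's rim when the flask stands on the pot's floor.
- flask_red: The same flask with a red stopper (same sizes): leave it alone. Origin at the centre of its underside. The two flasks may have changed places.
- beaker: Empty glass beaker, 72 mm rim diameter, 95 mm tall, loose, to be left alone. Origin at the centre of its underside.
- bottle: Amber bottle with a white cap and paper label, 60 mm diameter, 140 mm tall, loose, to be left alone. Origin at the centre of its underside.
- dish: Closed greenish dish, 90 mm diameter, 18 mm tall, loose, to be left alone. Origin at the centre of its underside.
Not all that is in view belongs to the job. Leave any turquoise look-alike of the flask_blue alone. There is more than one size of the pad; the job needs the larger.

How it is judged:
By the outcome, as a careful person would: the job done as asked, in the order asked, and still so for the second after the job is handed in, with the robot touching nothing.
It also fails if it takes over 70 s, if anything falls off the work surface, if the arm or the gripper's body presses on something with over 40 N, if the wrist force passes 120 N, or if a joint passes its speed limit or range.

### The arm

A 6-joint arm with a two-finger parallel gripper is mounted at the origin on the work surface. World frame = base frame: x ahead of the robot, y to its left, z up, the work surface at z = 0. Lengths are in m, angles in degrees, forces in N, time in s.
With the tool pointing down it reaches from about 0.4 to 0.825 m from the base axis. Payload 7 kg.
Tool frame: the origin (TCP) lies at the centre of the arm's flange, where the gripper is bolted on; the fingertips stand 178 mm ahead of it and the grasp point (between the pads) lies 159 mm ahead of it; z points along the fingers, y is the line along which they close (so a half turn about z gives the same grasp; the last joint's range is limited). The gripper opens to 88 mm and grips with 3 to 60 N. Pads are 19 mm wide; open, the fingers measure 130 mm over their backs; the gripper's body (78 mm by 193 mm) begins 47 mm behind the grasp point.
Start: joints at [87.955, 20.546, 0.682, 0, -70.136, -16.507], TCP at [0.215, 0.64, 0.405] pointing down, gripper open.
Joint ranges: [-176.03, 176.03], [-82.01, 121.73], [-58.28, 71.71], [-173.87, 95.51], [-174.79, -0.11], [-173.66, 173.66]. Speed limits (degrees/s): [136.94, 136.94, 172.46, 180, 180, 180].

### API

Orientations are given as [roll, pitch, yaw] about the fixed x, y, z axes, in that order (R = Rz(yaw) Ry(pitch) Rx(roll)).
In Python, from plant import telemetry, snapshot, workorder, nets gives the robot as it stands.
- The arm moves only by the shell command python3 -m creep 'ROWS'. ROWS is JSON, a list that holds one entry, the list of rows, each a list of 5 numbers: the shift along the tool's x, y, z normalised to -1 to 1, where 1 is 0.2 m, then the turn about the tool's z normalised to -1 to 1, where 1 is pi/2 rad, then the opening, from 0 (shut) to 1 (fully open). In form: [[[x, y, z, spin, hand], ...]]. A call has 1 to 8 rows; each row shifts and turns the commanded pose from where the row before left it, along the tool's axes as they then stand; what a row does not reach is not made up. A row lasts 1/12 s, in which the tool goes at most 41.7 mm and 7.16 degrees, less where a joint would pass 70% of its speed; a pose out of reach is approached as far as the arm can. A call with a number of a shift or a turn outside -1 to 1 is refused whole. A call with a gripper value outside its range is refused whole. The fingers move at their own pace and stop on an object; the grip force is fixed at half the most. Time passes only in rows, so rows that do not move let the fingers close. It gives the time, the measured TCP pose, the force, the opening and the grip force at its end, in the units of the state.
- telemetry.get_obs(): the state, without advancing time (a new reading comes with each control period).
- snapshot(name): name is "scene" or "top" or "wrist"; returns a dict with "frame" (400x640x3 uint8, red, green, blue), "fx", "fy", "cx", "cy" (pixels), "rvec" (rotation vector, rad) and "tvec" (3), from world to camera coordinates, as OpenCV has them; the wrist camera has in their place "mount" (4x4, takes a point from camera to tool coordinates, whose origin is the TCP and whose axes are the flange's). Camera axes: x right, y down, z forward; pixel columns grow to the right and rows downward; lengths in m; the calibration is good to about 2 mm. A picture is of the moment at which its call begins: read the wrist's pose just before it. There is no depth.
- workorder.close_job(): hands the job in; it is judged then, once.
Trained networks look in a picture, given as the dict that the camera call returned (one of the last four; its "shot" number tells which), for a name from the list of things; names that differ only in an ending like _2 or _b are one class to them, and where a whole thing is asked for, a point or a joint stands for the part that bears it (a point fixed in the world has none). Each returns a list of dicts, best first, with "confidence" (0 to 1); they miss things now and then, are a little off and sometimes report something else, mostly with a low value. They report only what shows in the picture. A call takes as long as a camera call. They do not tell look-alikes from the thing itself.
- nets.find_in(picture, query): "uv" ([column, row] in pixels, amid what is visible of it).
- nets.masks_of(picture, query): "region" (400x640 bool, what is visible of it) and "uv" ([column, row] in pixels, amid what is visible of it).
- nets.landmark_of(picture, query): "uv" ([column, row] in pixels: a listed point, or the origin of a listed thing).
The state is a dict: "clock": time; "joint_pos": joint angles; "qvel": joint speeds; "tau": joint torques, N m; "tool_pos": TCP position; "orientation": TCP orientation; "force": force on the tool from outside, world axes, zero at the start; "moment": the same for the moment, N m; "opening": finger opening in m; "gripper_force": force on a finger pad.
Only numpy, scipy, OpenCV 4.12 (cv2) and the standard library are available. Lean on these libraries where they do the work, as an engineer would, in place of code of your own. Each camera call takes 0.05 s, during which the arm holds its last target. There are 200 camera calls.

## Working session

There is one attempt and no reset: what is moved stays moved. The work goes in short steps, Python scripts to look and compute and a shell command to move; the robot and the scene stay as the last step left them, time stands still between calls to the robot, and variables do not carry over. Pictures are saved under pics/ and viewed, at most 13 in all, crops included, and the job is handed in when it is done.

```bash
mkdir -p pics; ls
cat > h.py <<'E'
import numpy as np, cv2
from plant import telemetry, snapshot, workorder, nets
from scipy.spatial.transform import Rotation as Rt
def snap(name):
    o=telemetry.get_obs(); p=snapshot(name)
    if name=="wrist":
        T=np.eye(4); T[:3,:3]=Rt.from_euler('xyz',o['orientation'],degrees=True).as_matrix(); T[:3,3]=o['tool_pos']
        M=T@np.array(p['mount']); R=M[:3,:3].T; t=-R@M[:3,3]
    else:
        R=cv2.Rodrigues(np.array(p['rvec'],float))[0]; t=np.array(p['tvec'],float).ravel()
    K=np.array([[p['fx'],0,p['cx']],[0,p['fy'],p['cy']],[0,0,1.]])
    p['P']=K@np.c_[R,t]; p['K']=K;p['R']=R;p['t']=t
    return p
def proj(p,X): q=p['P']@np.append(X,1); return q[:2]/q[2]
def tri(ps,uvs):
    A=[]
    for p,(u,v) in zip(ps,uvs): A+= [u*p['P'][2]-p['P'][0], v*p['P'][2]-p['P'][1]]
    A=np.array(A); A/=np.linalg.norm(A[:,:3],axis=1)[:,None]
    X=np.linalg.lstsq(A[:,:3],-A[:,3],rcond=None)[0]
    return X,[np.linalg.norm(proj(p,X)-np.array(u)) for p,u in zip(ps,uvs)]
def onz(p,uv,z):
    d=p['R'].T@np.linalg.inv(p['K'])@[uv[0],uv[1],1]; c=-p['R'].T@p['t']
    return c+d*(z-c[2])/d[2]
def save(p,f): cv2.imwrite('pics/'+f,cv2.cvtColor(p['frame'],cv2.COLOR_RGB2BGR))
E
cat > a.py <<'E'
from h import *
np.set_printoptions(precision=3,suppress=True)
S=snap('scene');T=snap('top')
save(S,'scene.png');save(T,'top.png')
for n in ['pot','pot_floor','label','pad','scanner','scanner_grip','flask_blue','flask_blue_grip','flask_red','beaker','bottle','dish']:
    print(n)
    for nm,p in (('S',S),('T',T)):
        for d in nets.landmark_of(p,n)[:4]: print('  ',nm,np.array(d['uv']),round(d['confidence'],2),onz(p,d['uv'],{'scanner_grip':.116,'flask_blue_grip':.125,'label':.011,'pot_floor':.028,'scanner':.008}.get(n,0)))
print(telemetry.get_obs())
E
python3 a.py
```

```text
pics
pot
   S [255.9 199.1] 0.7 [ 0.594 -0.209  0.   ]
   S [256.  192.6] 0.5 [ 0.574 -0.224  0.   ]
   S [270.8 172.6] 0.2 [ 0.481 -0.232  0.   ]
   T [390.3 199.3] 0.83 [ 0.589 -0.217  0.   ]
pot_floor
   S [257.8 192.3] 0.56 [ 0.583 -0.206  0.028]
   T [390.5 194.2] 0.96 [ 0.599 -0.213  0.028]
   T [255.7 198.6] 0.51 [0.56  0.194 0.028]
label
   S [269.3 172.7] 0.9 [ 0.49  -0.23   0.011]
   T [393.9 233.9] 0.95 [ 0.481 -0.23   0.011]
pad
   S [403.6 220.3] 0.95 [0.398 0.233 0.   ]
   T [241.  253.6] 0.94 [0.394 0.227 0.   ]
   T [257.5 201.3] 0.61 [0.557 0.192 0.   ]
   T [256.3 196.8] 0.33 [0.571 0.197 0.   ]
scanner
   S [367.6 252.4] 0.67 [0.563 0.197 0.008]
   T [253.1 197.2] 0.84 [0.568 0.205 0.008]
   T [261.2 200.1] 0.52 [0.56  0.18  0.008]
scanner_grip
   S [368.3 234.1] 0.82 [0.563 0.19  0.116]
   S [268.2 170.9] 0.5 [ 0.542 -0.185  0.116]
   T [251.7 188.7] 0.91 [0.57  0.196 0.116]
flask_blue
   S [299.6 204.7] 0.91 [ 0.533 -0.077  0.   ]
   S [319.5 231.5] 0.71 [ 0.58   0.032 -0.   ]
   T [339.5 213.5] 0.8 [ 0.535 -0.063  0.   ]
   T [310.1 197.4] 0.62 [0.58 0.03 0.  ]

[... 613 characters left out ...]
 0.   ]
   T [390.6 198.6] 0.7 [ 0.592 -0.218  0.   ]
dish
   S [265.4 260.4] 0.81 [ 0.755 -0.05   0.   ]
   S [367.4 255.3] 0.61 [0.568 0.2   0.   ]
   S [257.1 195.5] 0.4 [ 0.581 -0.214  0.   ]
   T [343.  146.9] 0.59 [ 0.749 -0.063  0.   ]
{'clock': 1.3, 'joint_pos': array([ 87.953,  20.547,   0.682,   0.001, -70.135, -16.507]), 'qvel': array([-0.055,  0.059, -0.022,  0.128,  0.01 , -0.199]), 'tau': array([ -0.   , -58.239,  29.329,   7.002,   0.012,  -0.   ]), 'tool_pos': array([0.215, 0.64 , 0.405]), 'orientation': array([180.   ,  -0.001, -18.554]), 'force': array([-0.486,  0.051,  0.306]), 'moment': array([-0.021, -0.   ,  0.021]), 'gripper_force': 0.0, 'opening': 0.08742115222137026}
```

View both.

View pics/scene.png

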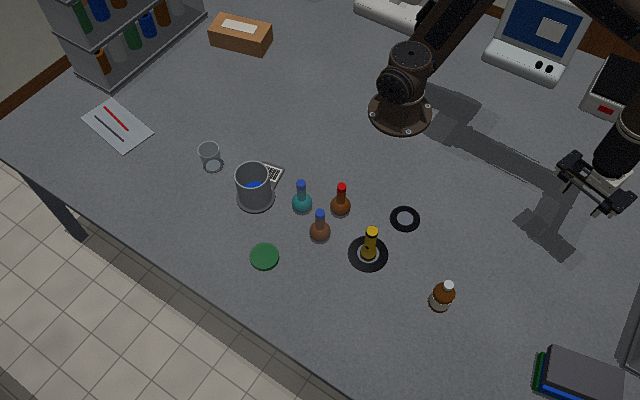

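View pics/top.png

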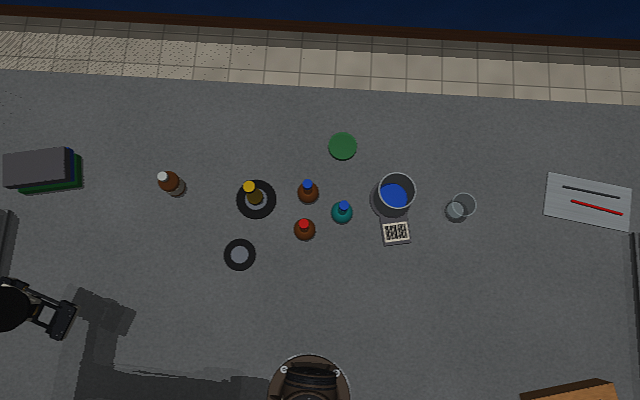

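The scene shows the scanner on the large pad at S(368,252)/T(256,199). The amber flask with the blue stopper is at S(320,228)/T(308,190), with the turquoise look-alike to its right at T(342,212). The pot is at T(393,195), its label at T(396,233), and the small pad is the decoy at T(240,254).

Next I square the yaw and move near the scanner to measure with the wrist camera.

```bash
python3 -m creep '[[[0,0,0,-0.0687,1],[0,0,0,-0.0687,1],[0,0,0,-0.0687,1],[0.1,0.14,0,0,1],[0.1,0.14,0,0,1],[0.1,0.14,0,0,1],[0.1,0.14,0,0,1],[0.1,0.14,0,0,1]]]'
python3 -m creep '[[[0.1,0.14,0,0,1],[0.1,0.14,0,0,1],[0.1,0.14,0,0,1],[0.1,0.14,0,0,1],[0.1,0.14,0,0,1],[0.1,0.14,0,0,1],[0.1,0.14,0,0,1],[0,0,0,0,1]]]'
cat > w.py <<'E'
from h import *
import sys,pickle
np.set_printoptions(precision=3,suppress=True)
Z={'scanner_grip':.116,'flask_blue_grip':.125,'label':.011,'pot_floor':.028,'scanner':.008,'pad':0.0}
W=snap('wrist'); f=sys.argv[1]
if len(sys.argv)>3: save(W,f+'.png')
o=telemetry.get_obs(); print(o['clock'],o['tool_pos'],o['orientation'])
try: db=pickle.load(open('db.pkl','rb'))
except Exception: db=[]
for n in sys.argv[2].split(','):
    for d in nets.landmark_of(W,n)[:3]:
        print(n,np.array(d['uv']),round(d['confidence'],2),onz(W,d['uv'],Z.get(n,0)))
        db.append((f,n,d['confidence'],W['P'],np.array(d['uv'])))
pickle.dump(db,open('db.pkl','wb'))
E
python3 w.py w1 scanner,scanner_grip,pad,flask_blue,flask_blue_grip s; python3 -c "
from h import *
print(snapshot('wrist')['mount'])"
```

```text
clock: 1.97
tool_pos: [0.3154, 0.4985, 0.4048]
orientation: [-180.0, -0.0, 0.0]
force: [1.6, 0.4, 0.3]
opening: 0.0876
gripper_force: 0.0
clock: 2.63
tool_pos: [0.4568, 0.3, 0.4049]
orientation: [180.0, -0.0, -0.2]
force: [0.4, 0.4, 0.4]
opening: 0.0877
gripper_force: 0.0
2.6833 [0.456 0.302 0.405] [-179.997   -0.013   -0.217]
scanner [397.4  90.3] 0.89 [0.565 0.197 0.008]
scanner_grip [425.8  79. ] 0.91 [0.566 0.202 0.116]
pad [362.2 216.7] 0.89 [0.39  0.233 0.   ]
pad [389.2  94.9] 0.73 [0.56  0.205 0.   ]
flask_blue [517.7  70.6] 0.74 [0.589 0.043 0.   ]
flask_blue [588.7 115.6] 0.67 [ 0.534 -0.064  0.   ]
[[ 3.87400302e-04 -9.57052956e-01 -2.89912899e-01  7.82403689e-02]
 [ 9.99999590e-01  6.08201744e-04 -6.71515944e-04 -9.11128490e-04]
 [ 8.19001850e-04 -2.89912520e-01  9.57052799e-01  2.02668767e-02]
 [ 0.00000000e+00  0.00000000e+00  0.00000000e+00  1.00000000e+00]]
```

View pics/w1.png

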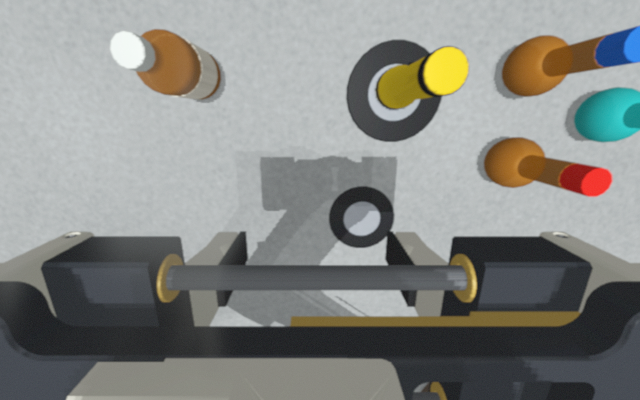

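The wrist view shows the scanner standing on the large pad at about (395,90), with the flasks at right: blue stopper (620,45), red (590,180), turquoise (610,113). Next is a second viewpoint.

```bash
python3 -m creep '[[[0.03,0.15,0,0,1],[0.03,0.15,0,0,1],[0.03,0.15,0,0,1],[0.03,0.15,0,0,1],[0,0,0,0,1],[0,0,0,0,1]]]'
python3 w.py w2 scanner,scanner_grip,pad,flask_blue,flask_blue_grip,label
cat > t.py <<'E'
import pickle,sys
from h import *
np.set_printoptions(precision=4,suppress=True)
db=pickle.load(open('db.pkl','rb'))
X0=np.array(eval(sys.argv[2])); n=sys.argv[1]
Z=float(sys.argv[3])
ps,us=[],[]
for f,m,c,P,uv in db:
    if m!=n: continue
    p={'P':P}
    if np.linalg.norm(proj(p,np.append(X0,Z))-uv)<35: ps.append(p);us.append(uv)
print(n,len(ps),*tri(ps,us))
E
python3 t.py scanner .565,.197 .008;python3 t.py scanner_grip .565,.197 .116;python3 t.py pad .56,.197 .0;python3 t.py flask_blue .585,.037 0
```

```text
clock: 3.48
tool_pos: [0.4786, 0.1834, 0.4049]
orientation: [-180.0, -0.0, -0.1]
force: [0.6, -0.0, -0.6]
opening: 0.0876
gripper_force: 0.0
3.5333 [0.479 0.184 0.405] [-179.979   -0.022   -0.009]
scanner [305.  109.2] 0.7 [0.565 0.199 0.008]
scanner_grip [296.7 106.9] 0.91 [0.564 0.203 0.116]
scanner_grip [111.7  89.9] 0.23 [0.579 0.371 0.116]
pad [299.8 113.1] 0.69 [0.56  0.206 0.   ]
pad [283.1 230.4] 0.58 [0.39  0.235 0.   ]
flask_blue [498.  133.9] 0.6 [ 0.533 -0.063  0.   ]
flask_blue [427.3  88.1] 0.57 [0.591 0.04  0.   ]
flask_blue_grip [478.5  73.5] 0.89 [0.591 0.044 0.125]
flask_blue_grip [585.  139.7] 0.81 [ 0.535 -0.064  0.125]
label [618.7 168.4] 0.63 [ 0.487 -0.23   0.011]
label [111.   90.7] 0.62 [0.587 0.445 0.011]
scanner 2 [0.5645 0.1989 0.0155] [np.float64(0.12065192074080144), np.float64(0.11324428339554672)]
scanner_grip 2 [0.565  0.2025 0.1185] [np.float64(0.895432884474341), np.float64(0.8131661707419081)]
pad 2 [0.5598 0.2062 0.0052] [np.float64(0.1060516997354846), np.float64(0.09994836448677552)]
flask_blue 2 [ 0.5911  0.0359 -0.0105] [np.float64(0.5117991406769813), np.float64(0.4752602174319066)]
```

```bash
python3 -m creep '[[[0.1075,-0.021,0,0,1],[0.1075,-0.021,0,0,1],[0.1075,-0.021,0,0,1],[0.1075,-0.022,0,0,1],[0,0,0,0,1],[0,0,0,0,1],[0,0,0.1,0,1],[0,0,0.1,0,1]]]'
python3 -m creep '[[[0,0,0.1,0,1],[0,0,0.1,0,1],[0,0,0.1,0,1],[0,0,0.1,0,1],[0,0,0.045,0,1],[0,0,0,0,1],[0,0,0,0,1],[0,0,0,0,1]]]'
python3 w.py w3 scanner,scanner_grip s
```

```text
clock: 4.5
tool_pos: [0.5644, 0.2012, 0.3653]
orientation: [-179.9, -0.1, 0.0]
force: [-1.0, 0.4, -0.1]
opening: 0.0877
gripper_force: 0.0
clock: 5.17
tool_pos: [0.565, 0.2013, 0.2771]
orientation: [-179.9, -0.1, 0.0]
force: [0.3, 0.6, -0.4]
opening: 0.0877
gripper_force: 0.0
5.2167 [0.565 0.201 0.277] [-179.932   -0.114    0.021]
scanner [319.4 203.5] 0.71 [0.564 0.199 0.008]
scanner [ 54.  173.9] 0.55 [0.592 0.444 0.008]
scanner_grip [318.5 257.1] 0.67 [0.566 0.201 0.116]
```

View pics/w3.png

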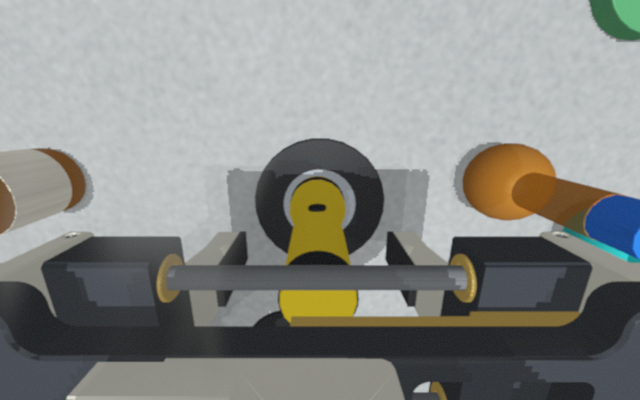

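The handle is centred between the pads (column 318) and the pad is centred beneath it (320,200). I close the gripper and lift.

```bash
python3 -m creep '[[[0,0,0,0,0],[0,0,0,0,0],[0,0,0,0,0],[0,0,0,0,0],[0,0,0,0,0],[0,0,0,0,0],[0,0,0,0,0],[0,0,0,0,0]]]'
python3 -m creep '[[[0,0,0,0,0],[0,0,0,0,0],[0,0,0,0,0],[0,0,0,0,0],[0,0,-0.03,0,0],[0,0,-0.05,0,0],[0,0,0,0,0],[0,0,0,0,0]]]'
```

```text
clock: 5.98
tool_pos: [0.5647, 0.2009, 0.2756]
orientation: [180.0, 0.0, -0.0]
force: [0.0, 0.8, 0.1]
opening: 0.0398
gripper_force: 0.0
clock: 6.65
tool_pos: [0.565, 0.2011, 0.2927]
orientation: [-179.9, -0.1, 0.0]
force: [0.5, 0.6, -2.7]
opening: 0.0335
gripper_force: 30.0
```

```bash
python3 -m creep '[[[0,0,-0.1,0,0],[0,0,-0.1,0,0],[0,0,-0.1,0,0],[0,0,-0.1,0,0],[0,0,-0.1,0,0],[0,0,-0.1,0,0],[0,0,-0.1,0,0],[0,0,-0.1,0,0]]]'
python3 -m creep '[[[-0.07,0.1,0,0,0],[-0.07,0.13,0,0,0],[-0.07,0.13,0,0,0],[-0.07,0.13,0,0,0],[-0.07,0.13,0,0,0],[-0.07,0.13,0,0,0],[-0.07,0.13,0,0,0],[-0.07,0.1,0,0,0]]]'
python3 -m creep '[[[0,0,0,0,0],[0,0,0,0,0],[0,0,0,0,0]]]'
python3 w.py w4 label,pot_floor,pot,flask_blue,flask_blue_grip
python3 -m creep '[[[0,0.1,0,0,0],[0,0.13,0,0,0],[0,0.13,0,0,0],[0,0.13,0,0,0],[0,0.13,0,0,0],[0,0.1,0,0,0],[0,0,0,0,0],[0,0,0,0,0]]]'
python3 w.py w5 label,pot_floor,pot,flask_blue,flask_blue_grip s
python3 t.py label .486,-.23 .011;python3 t.py pot_floor .59,-.21 .028;python3 t.py pot .59,-.21 0;python3 t.py flask_blue_grip .59,.041 .125; python3 t.py flask_blue .589,.039 0
```

```text
clock: 7.32
tool_pos: [0.5644, 0.2008, 0.4524]
orientation: [-180.0, 0.0, -0.0]
force: [1.0, 0.1, -3.0]
opening: 0.0332
gripper_force: 30.0
clock: 7.98
tool_pos: [0.4515, 0.0033, 0.4515]
orientation: [-180.0, 0.0, -0.0]
force: [0.2, -0.3, -2.3]
opening: 0.0334
gripper_force: 30.0
clock: 8.23
tool_pos: [0.4527, 0.0049, 0.4519]
orientation: [-180.0, -0.0, -0.0]
force: [0.1, 1.0, -2.5]
opening: 0.0336
gripper_force: 30.0
8.2833 [0.453 0.005 0.452] [-179.981   -0.02     0.006]
label [474.  145.8] 0.76 [ 0.487 -0.232  0.011]
label [317.1 198.8] 0.59 [0.404 0.005 0.011]
pot_floor [482.4  68.7] 0.67 [ 0.591 -0.216  0.028]
pot [465.5  74. ] 0.94 [ 0.588 -0.209  0.   ]
pot [475.1 148.9] 0.55 [ 0.481 -0.24   0.   ]
flask_blue [290.4  73.1] 0.87 [0.589 0.043 0.   ]
flask_blue [361.6 111.7] 0.73 [ 0.536 -0.062  0.   ]
flask_blue [279.7  55.1] 0.68 [0.613 0.058 0.   ]
flask_blue_grip [385.6 109.2] 0.72 [ 0.537 -0.067  0.125]
flask_blue_grip [283.   53.8] 0.62 [0.59  0.039 0.125]
clock: 9.2
tool_pos: [0.4529, -0.1398, 0.4513]
orientation: [180.0, 0.1, -0.1]
force: [-0.1, -0.9, -2.5]
opening: 0.033
[... 531 characters left out ...]
p [138.9  51.9] 0.81 [0.592 0.038 0.125]
label 3 [ 0.4854 -0.2307  0.0113] [np.float64(1.2797586041030435), np.float64(1.3925824273549685), np.float64(2.35898114036282)]
pot_floor 2 [ 0.5867 -0.2102  0.0403] [np.float64(1.9343375194323142), np.float64(1.9184621871484897)]
pot 2 [ 0.5853 -0.2066  0.0052] [np.float64(1.571411923172512), np.float64(1.5618412826771655)]
flask_blue_grip 3 [0.592  0.0407 0.1199] [np.float64(0.5162417109676287), np.float64(1.1863796424526822), np.float64(0.9968519313873895)]
flask_blue 5 [0.5929 0.0462 0.0063] [np.float64(4.423600096464796), np.float64(3.5887085095794142), np.float64(4.236478888673428), np.float64(16.724811008004387), np.float64(6.878910172511326)]
```

View pics/w5.png

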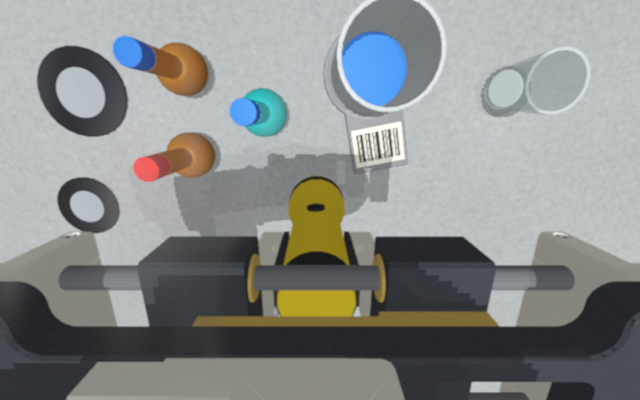

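The picture shows the label at (378,145) in front of the pot, with the scanner held vertically. The label triangulates to (0.485,-0.231,0.011), which is 105 mm from the pot axis, so it agrees with the text. I move over it and hold.

```bash
python3 -m creep '[[[0.04,0.11,0,0,0],[0.04,0.116,0,0,0],[0.04,0.116,0,0,0],[0.04,0.116,0,0,0],[0,0,0.06,0,0],[0,0,0.1,0,0],[0,0,0.1,0,0],[0,0,0.1,0,0]]]'
python3 -m creep '[[[0,0,0.1,0,0],[0,0,0.06,0,0],[0,0,0.04,0,0],[0,0,0,0,0],[0,0,0,0,0],[0,0,0,0,0],[0,0,0,0,0],[0,0,0,0,0]]]'
python3 w.py w6 label,scanner s
python3 - <<'E'
from h import *
for n in('scene','top'):
    p=snap(n); save(p,n+'2.png'); d=nets.landmark_of(p,'label'); print(n,[(x['uv'],x['confidence'],onz(p,x['uv'],.011)) for x in d[:2]])
a=cv2.imread('pics/scene2.png')[110:260,180:380]; b=cv2.imread('pics/top2.png')[140:290,320:520]; c=cv2.imread('pics/w6.png')[:300]
ab=cv2.resize(np.hstack([a,b]),(800,300),interpolation=cv2.INTER_CUBIC)
cv2.imwrite('pics/c2.png',np.vstack([ab,cv2.resize(c,(800,300))]))
E
```

```text
clock: 10.17
tool_pos: [0.4849, -0.2304, 0.379]
orientation: [-180.0, -0.0, 0.0]
force: [-0.3, 0.3, -3.3]
opening: 0.0334
gripper_force: 30.0
clock: 10.83
tool_pos: [0.485, -0.2307, 0.3406]
orientation: [180.0, -0.1, 0.0]
force: [-0.4, -0.3, -3.2]
opening: 0.0334
gripper_force: 30.0
10.8833 [ 0.485 -0.231  0.34 ] [179.989  -0.076   0.001]
label [317.3 184.3] 0.63 [ 0.487 -0.231  0.011]
scanner [316.5 199.8] 0.55 [ 0.468 -0.23   0.008]
scene [([265.8, 171.8], 0.65, array([ 0.49368738, -0.24213521,  0.011     ]))]
top [([391.9, 233.0], 0.85, array([ 0.48322525, -0.22347587,  0.011     ]))]
```

View pics/c2.png

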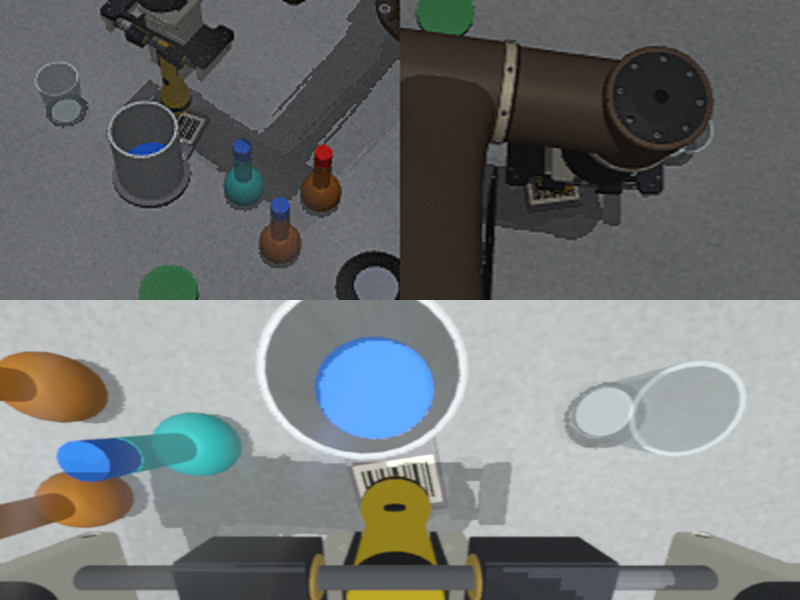

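The scanner head sits over the label, centred on its columns, with the bars visible around it. I keep holding, then carry the scanner back to 10 mm above the pad.

```bash
python3 -m creep '[[[0,0,0,0,0],[0,0,0,0,0],[0,0,0,0,0],[0,0,0,0,0],[0,0,0,0,0],[0,0,0,0,0],[0,0,0,0,0],[0,0,0,0,0]]]'
python3 -m creep '[[[0,0,0,0,0],[0,0,0,0,0],[0,0,0,0,0],[0,0,0,0,0],[0,0,0,0,0],[0,0,0,0,0],[0,0,0,0,0],[0,0,0,0,0]]]'
python3 -m creep '[[[0,0,0,0,0],[0,0,-0.06,0,0],[0,0,-0.1,0,0],[0,0,-0.1,0,0],[0,0,-0.1,0,0],[0,0,-0.1,0,0],[0,0,-0.1,0,0],[0,-0.058,0,0,0]]]'
python3 -m creep '[[[0.02,-0.1,0,0,0],[0.02,-0.13,0,0,0],[0.02,-0.13,0,0,0],[0.02,-0.13,0,0,0],[0.02,-0.13,0,0,0],[0.02,-0.13,0,0,0],[0.02,-0.13,0,0,0],[0.02,-0.13,0,0,0]]]'
python3 -m creep '[[[0.03,-0.13,0,0,0],[0.03,-0.13,0,0,0],[0.03,-0.13,0,0,0],[0.03,-0.13,0,0,0],[0.03,-0.13,0,0,0],[0.03,-0.13,0,0,0],[0.03,-0.13,0,0,0],[0.03,-0.1,0,0,0]]]'
python3 -m creep '[[[0,-0.08,0,0,0],[0,0,0,0,0],[0,0,0.1,0,0],[0,0,0.1,0,0],[0,0,0.1,0,0],[0,0,0.1,0,0],[0,0,0.1,0,0],[0,0,0.1,0,0]]]'
python3 -m creep '[[[0,0,0.1,0,0],[0,0,0.08,0,0],[0,0,0.05,0,0],[0,0,0,0,0],[0,0,0,0,0],[0,0,0,0,0]]]'
python3 w.py w7 pad,scanner s
```

```text
clock: 11.85
tool_pos: [0.4847, -0.2307, 0.3397]
orientation: [-180.0, -0.0, -0.0]
force: [1.0, -0.1, -3.0]
opening: 0.0333
gripper_force: 30.0
clock: 12.52
tool_pos: [0.4847, -0.2307, 0.3397]
orientation: [180.0, -0.0, -0.0]
force: [-0.4, -0.2, -2.8]
opening: 0.0335
gripper_force: 30.0
clock: 13.18
tool_pos: [0.4855, -0.2202, 0.4559]
orientation: [179.9, -0.3, -0.0]
force: [2.2, -0.7, -0.9]
opening: 0.0332
gripper_force: 30.0
clock: 13.85
tool_pos: [0.5164, -0.0155, 0.4512]
orientation: [-180.0, 0.0, 0.0]
force: [0.9, -0.5, -2.4]
opening: 0.0332
gripper_force: 30.0
clock: 14.52
tool_pos: [0.5646, 0.187, 0.4509]
orientation: [180.0, 0.0, 0.0]
force: [-0.4, -1.5, -2.1]
opening: 0.0334
gripper_force: 30.0
clock: 15.18
tool_pos: [0.5644, 0.2003, 0.3308]
orientation: [180.0, 0.0, -0.0]
force: [0.5, 0.1, -3.3]
opening: 0.0334
gripper_force: 30.0
clock: 15.68
tool_pos: [0.5652, 0.201, 0.2869]
orientation: [-180.0, -0.1, 0.0]
force: [0.8, -0.0, -2.0]
opening: 0.0334
gripper_force: 30.0
15.7333 [0.565 0.201 0.287] [-179.94    -0.106    0.005]
scanner [314.9 197.8] 0.63 [0.566 0.203 0.008]
```

View pics/w7.png

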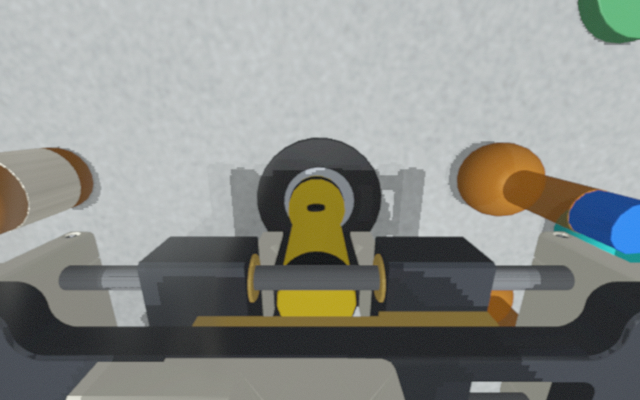

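The scanner hangs over the centre of the large pad (320,195). I lower it slowly.

```bash
python3 -m creep '[[[0,0,0.02,0,0],[0,0,0.015,0,0],[0,0,0.01,0,0],[0,0,0.005,0,0],[0,0,0.003,0,0],[0,0,0,0,0],[0,0,0,0,0]]]'
python3 -m creep '[[[0,0,0.003,0,0],[0,0,0.002,0,0],[0,0,0,0,0],[0,0,0,0,0]]]'
```

```text
clock: 16.42
tool_pos: [0.5648, 0.2008, 0.2756]
orientation: [180.0, -0.0, 0.0]
force: [-3.3, -1.2, 5.5]
opening: 0.0333
gripper_force: 30.0
clock: 16.75
tool_pos: [0.5649, 0.2008, 0.2756]
orientation: [-180.0, -0.1, 0.0]
force: [-4.8, -1.7, 12.7]
opening: 0.0336
gripper_force: 30.0
```

```bash
python3 -m creep '[[[0,0,-0.005,0,0],[0,0,0,0,0],[0,0,0,0,0.45],[0,0,0,0,0.6],[0,0,0,0,1],[0,0,0,0,1],[0,0,0,0,1],[0,0,0,0,1]]]'
python3 w.py w8 scanner,scanner_grip
python3 -m creep '[[[0,0,0,0,1],[0,0,-0.04,0,1],[0,0,-0.1,0,1],[0,0,-0.15,0,1],[0,0,-0.15,0,1],[0,0,-0.15,0,1],[0,0,-0.06,0,1],[0,0,0,0,1]]]'
python3 - <<'E'
from h import *
p=snap('wrist');d=nets.landmark_of(p,'scanner_grip');print([(x['uv'],onz(p,x['uv'],.116)) for x in d[:2]])
q=snap('scene')
cv2.imwrite('pics/c3.png',cv2.cvtColor(np.vstack([cv2.resize(p['frame'][:240],(800,300)),cv2.resize(q['frame'][150:300,230:630],(800,300))]),cv2.COLOR_RGB2BGR))
E
```

```text
clock: 17.42
tool_pos: [0.5648, 0.2009, 0.2749]
orientation: [180.0, 0.0, -0.0]
force: [0.7, 0.5, 0.1]
opening: 0.0671
gripper_force: 0.0
17.4667 [0.565 0.201 0.275] [179.993   0.009  -0.005]
scanner [317.6 197.8] 0.65 [0.569 0.201 0.008]
scanner_grip [317.8 259.4] 0.63 [0.565 0.201 0.116]
clock: 18.23
tool_pos: [0.5654, 0.2011, 0.41]
orientation: [-179.8, -0.4, 0.0]
force: [0.1, -0.1, -0.7]
opening: 0.0876
gripper_force: 0.0
[([316.9, 197.7], array([0.56354414, 0.20242056, 0.116     ])), ([430.3, 156.1], array([0.60675566, 0.09003042, 0.116     ]))]
```

View pics/c3.png

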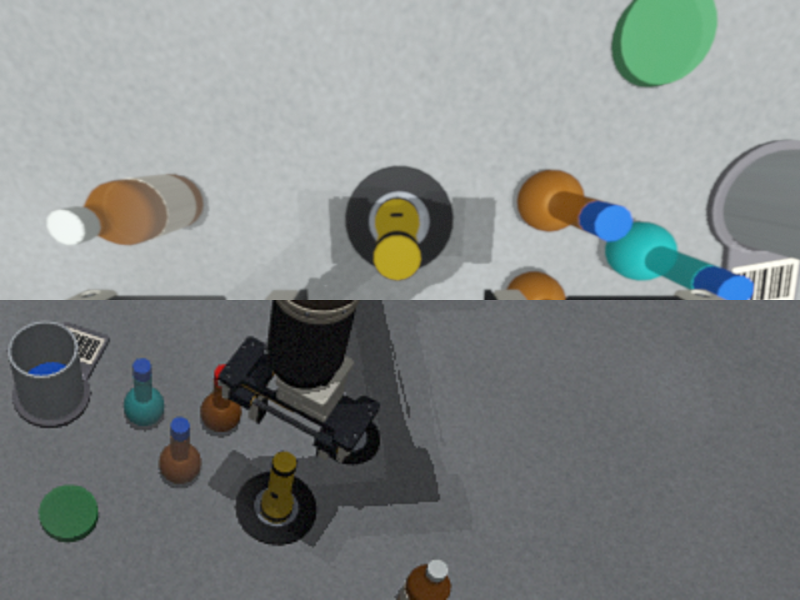

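The scanner stands upright on the large pad (280,485 in the lower crop). Next, the flask.

```bash
python3 -m creep '[[[-0.04,0.1,0,0,1],[-0.04,0.1,0,0,1],[-0.04,0.1,0,0,1],[-0.04,0.1,0,0,1],[-0.04,0.1,0,0,1],[-0.04,0.1,0,0,1],[-0.04,0.1,0,0,1],[-0.04,0.1,0,0,1]]]'
python3 -m creep '[[[0,0,0,0,1],[0,0,0,0,1]]]'
rm db.pkl
python3 w.py w9 flask_blue,flask_blue_grip,pot_floor,pot
python3 -m creep '[[[0.02,0,0,0,1],[0.04,0,0,0,1],[0.04,0,0,0,1],[0.02,0.08,0,0,1],[0.02,-0.08,0,0,1],[0,0,0,0,1],[0,0,0,0,1]]]'
python3 w.py w10 flask_blue,flask_blue_grip
python3 t.py flask_blue_grip .591,.041 .125; python3 t.py flask_blue .589,.04 0
```

```text
clock: 19.05
tool_pos: [0.4999, 0.0396, 0.4042]
orientation: [180.0, 0.1, -0.0]
force: [-0.1, -0.8, 0.3]
opening: 0.088
gripper_force: 0.0
clock: 19.22
tool_pos: [0.5001, 0.0397, 0.4046]
orientation: [180.0, 0.0, -0.1]
force: [0.7, 0.0, 0.5]
opening: 0.0881
gripper_force: 0.0
19.2667 [0.501 0.04  0.405] [179.989   0.032  -0.061]
flask_blue [314.  104.7] 0.92 [0.591 0.043 0.   ]
flask_blue [390.1 146.9] 0.76 [ 0.536 -0.061  0.   ]
flask_blue_grip [317.6 102.2] 0.58 [0.589 0.039 0.125]
flask_blue_grip [426.5 161.7] 0.57 [ 0.536 -0.064  0.125]
pot [506.3 107.6] 0.6 [ 0.587 -0.211  0.   ]
clock: 20.05
tool_pos: [0.5295, 0.0412, 0.4047]
orientation: [180.0, 0.0, 0.0]
force: [0.0, -0.4, 0.0]
opening: 0.0874
gripper_force: 0.0
20.1 [0.529 0.041 0.405] [179.982   0.034   0.022]
flask_blue [317.3 131.9] 0.7 [0.586 0.041 0.   ]
flask_blue [394.5 168. ] 0.62 [ 0.536 -0.068  0.   ]
flask_blue_grip [317.1 131.8] 0.85 [0.593 0.041 0.125]
flask_blue_grip [424.8 190.7] 0.72 [ 0.537 -0.064  0.125]
flask_blue_grip 2 [0.5909 0.0402 0.0862] [np.float64(1.0476160159448538), np.float64(1.0164842004017753)]
flask_blue 2 [0.5893 0.0419 0.0632] [np.float64(0.9252083613304765), np.float64(0.8988249809863895)]
```

```bash
python3 -m creep '[[[0.1,0,0,0,1],[0.1,0,0,0,1],[0.105,0,0,0,1],[0,0,0,0,1],[0,0,0.1,0,1],[0,0,0.1,0,1],[0,0,0.1,0,1],[0,0,0.1,0,1]]]'
python3 -m creep '[[[0,0,0.1,0,1],[0,0,0.06,0,1],[0,0,0.04,0,1],[0,0,0,0,1],[0,0,0,0,1]]]'
python3 w.py w11 flask_blue,flask_blue_grip s
```

```text
clock: 20.87
tool_pos: [0.5893, 0.0407, 0.3244]
orientation: [-180.0, -0.0, -0.0]
force: [0.2, -0.3, 0.6]
opening: 0.0877
gripper_force: 0.0
clock: 21.28
tool_pos: [0.5898, 0.0409, 0.2853]
orientation: [180.0, 0.0, 0.0]
force: [0.2, 0.1, -0.0]
opening: 0.0879
gripper_force: 0.0
21.3333 [0.59  0.041 0.286] [-179.994   -0.062    0.013]
flask_blue [419.  245.3] 0.95 [ 0.536 -0.067  0.   ]
flask_blue [315.8 197.2] 0.83 [0.589 0.042 0.   ]
flask_blue_grip [318.6 258.3] 0.62 [0.59  0.04  0.125]
```

View pics/w11.png

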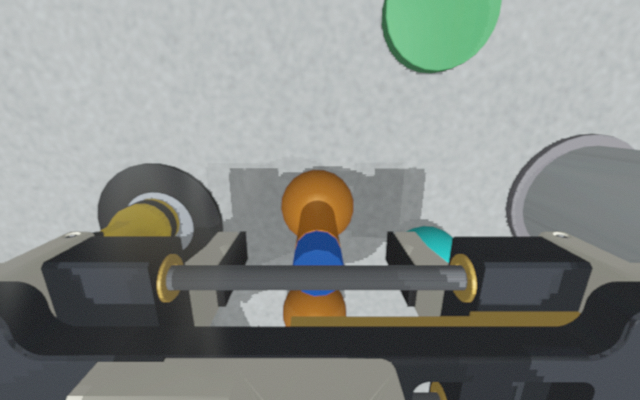

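The blue stopper is centred between the pads (318,265) and the amber bulb is below it (317,205). I close and lift.

```bash
python3 -m creep '[[[0,0,0.005,0,0.5],[0,0,0,0,0.4],[0,0,0,0,0.3],[0,0,0,0,0],[0,0,0,0,0],[0,0,0,0,0],[0,0,0,0,0],[0,0,0,0,0]]]'
python3 -m creep '[[[0,0,0,0,0],[0,0,0,0,0],[0,0,0,0,0],[0,0,0,0,0]]]'
python3 -m creep '[[[0,0,-0.02,0,0],[0,0,-0.04,0,0],[0,0,-0.04,0,0],[0,0,0,0,0],[0,0,0,0,0]]]'
```

```text
clock: 22.1
tool_pos: [0.5897, 0.0409, 0.284]
orientation: [180.0, 0.0, -0.0]
force: [-0.7, 0.6, -0.1]
opening: 0.0398
gripper_force: 0.0
clock: 22.43
tool_pos: [0.5897, 0.0408, 0.284]
orientation: [180.0, 0.0, -0.0]
force: [0.1, 0.2, 0.2]
opening: 0.0278
gripper_force: 30.0
clock: 22.85
tool_pos: [0.5899, 0.041, 0.305]
orientation: [-180.0, -0.1, -0.0]
force: [-0.7, 0.0, -2.4]
opening: 0.0271
gripper_force: 30.0
```

```bash
python3 -m creep '[[[0,0,-0.06,0,0],[0,0,-0.1,0,0],[0,0,-0.125,0,0],[0,0,-0.125,0,0],[0,0,-0.125,0,0],[0,0,-0.125,0,0],[0,0,-0.1,0,0],[0,0,-0.05,0,0]]]'
python3 -m creep '[[[-0.055,0.05,0,0,0],[-0.055,0.08,0,0,0],[-0.055,0.08,0,0,0],[-0.055,0.08,0,0,0],[-0.055,0.08,0,0,0],[-0.055,0.08,0,0,0],[-0.055,0.08,0,0,0],[-0.055,0.07,0,0,0]]]'
python3 -m creep '[[[0,0,0,0,0],[0,0,0,0,0],[0,0,0,0,0]]]'
rm db.pkl
python3 w.py w12 pot_floor,pot,label s
python3 -m creep '[[[0,0.05,0,0,0],[0,0.09,0,0,0],[0,0.09,0,0,0],[0,0.09,0,0,0],[0,0.09,0,0,0],[0,0.09,0,0,0],[0,0.07,0,0,0],[0,0.03,0,0,0]]]'
python3 -m creep '[[[0,0,0,0,0],[0,0,0,0,0],[0,0,0,0,0]]]'
python3 w.py w13 pot_floor,pot,label s
python3 t.py pot_floor .588,-.211 .028;python3 t.py pot .587,-.21 0;python3 t.py label .485,-.231 0.011
cat > fit.py <<'E'
# refine the pot axis: bright rim-ring ellipse seen in two views, compared with projected circles
from h import *
import pickle
from scipy.optimize import least_squares
db=pickle.load(open('db.pkl','rb')); Ps={f:P for f,n,c,P,u in db}
th=np.linspace(0,2*np.pi,72,endpoint=False)
def circ(P,c,r): 
    X=np.c_[c[0]+r*np.cos(th),c[1]+r*np.sin(th),np.full(72,c[2]),np.ones(72)]; q=X@P.T; return q[:,:2]/q[:,2:]
rows=[]
for f,P in Ps.items():
    im=cv2.imread(f'pics/{f}.png'); hsv=cv2.cvtColor(im,cv2.COLOR_BGR2HSV)
    m=cv2.inRange(hsv,(95,110,60),(125,255,255)); 
    n,l,s,c=cv2.connectedComponentsWithStats(m); u=circ(P,(.587,-.211,.028),.001).mean(0)
    k=[i for i in range(1,n) if s[i,4]>500]; k=min(k,key=lambda i:np.linalg.norm(c[i]-u)); 
    d=circ(P,(.587,-.211,.028),.049); 
    print(f,'blue cen',c[k],'area',s[k,4],'full disc area',cv2.contourArea(d.astype(np.float32)),'cen onto z=.028',onz({'R':None} and 0 or 0,0,0) if 0 else '')
    for cc,r,col in (((.587,-.211,.132),.054,(0,0,255)),((.587,-.211,.132),.049,(0,255,0)),((.587,-.211,.028),.049,(0,255,255))):
        cv2.polylines(im,[np.round(circ(P,cc,r)*8).astype(int)],True,col,1,cv2.LINE_AA,3)
    rows.append(cv2.resize(im[0:200,220:620],(800,300)) if 0 else im[0:230])
cv2.imwrite('pics/fit.png',np.vstack(rows))
E
python3 fit.py
```

```text
clock: 23.52
tool_pos: [0.5899, 0.0408, 0.469]
orientation: [-179.9, -0.2, 0.0]
force: [-0.2, 0.7, -1.7]
opening: 0.0274
gripper_force: 30.0
clock: 24.18
tool_pos: [0.5002, -0.0811, 0.4659]
orientation: [180.0, 0.0, -0.0]
force: [0.2, 0.6, -2.5]
opening: 0.0274
gripper_force: 30.0
clock: 24.43
tool_pos: [0.5015, -0.0797, 0.4662]
orientation: [-180.0, -0.0, -0.1]
force: [0.7, -0.1, -2.1]
opening: 0.0276
gripper_force: 30.0
24.4833 [ 0.502 -0.079  0.466] [-179.994   -0.015   -0.02 ]
pot_floor [409.6 107.1] 0.92 [ 0.591 -0.213  0.028]
pot [400.9 109.4] 0.65 [ 0.589 -0.209  0.   ]
label [407.6 173.7] 0.89 [ 0.49  -0.225  0.011]
clock: 25.3
tool_pos: [0.5019, -0.2007, 0.4657]
orientation: [180.0, 0.0, -0.0]
force: [0.2, 0.3, -1.6]
opening: 0.0279
gripper_force: 30.0
clock: 25.55
tool_pos: [0.5018, -0.1987, 0.4659]
orientation: [-180.0, 0.0, 0.0]
force: [-0.0, 0.3, -3.0]
opening: 0.0276
gripper_force: 30.0
25.6 [ 0.502 -0.199  0.466] [-179.993   -0.001    0.037]
pot_floor [328.2 109.4] 0.95 [ 0.588 -0.215  0.028]
pot [325. 112.] 0.85 [ 0.585 -0.211  0.   ]
label [338.5 176.9] 0.73 [ 0.485 -0.233  0.011]
pot_floor 2 [ 0.5897 -0.2149  0.023 ] [np.float64(1.1301600648688224), np.float64(1.12471650563948)]
pot 2 [ 0.5867 -0.2111 -0.0064] [np.float64(1.2912862541549033), np.float64(1.2843625868477735)]
label 2 [ 0.4811 -0.2356 -0.0187] [np.float64(1.5784123821306653), np.float64(1.5751853209816704)]
w12 blue cen [417.58562628 107.76714579] area 2435 full disc area 3797.2810745849274 cen onto z=.028 
w13 blue cen [326.88087863 108.37566883] area 3551 full disc area 3799.560778173269 cen onto z=.028
```

View pics/fit.png

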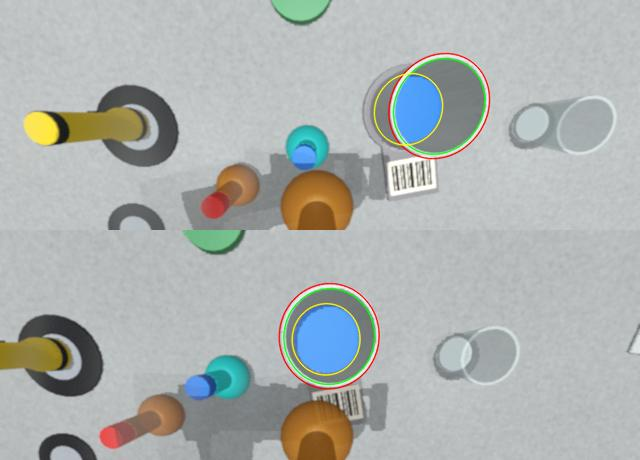

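The projected rim (red and green) lies on the pot's rim in both views, and the blue floor sits about 1 px right of and below its circle. I take the pot axis as (0.5865,-0.2125). I move over the pot at height and look before going in.

```bash
python3 -m creep '[[[0.04,0.007,0,0,0],[0.07,0.01,0,0,0],[0.08,0.012,0,0,0],[0.08,0.012,0,0,0],[0.07,0.012,0,0,0],[0.05,0.008,0,0,0],[0.03,0.006,0,0,0],[0,0,0,0,0]]]'
python3 -m creep '[[[0,0,0,0,0],[0,0,0,0,0],[0,0,0.05,0,0],[0,0,0.06,0,0],[0,0,0.04,0,0],[0,0,0,0,0],[0,0,0,0,0]]]'
rm db.pkl; python3 w.py w14 pot,flask_blue s; python3 fit.py
python3 - <<'E'
from h import *
p=snap('scene'); a=cv2.imread('pics/fit.png'); b=cv2.cvtColor(p['frame'],cv2.COLOR_RGB2BGR)
cv2.imwrite('pics/c4.png',np.vstack([cv2.imread('pics/w14.png')[:330],cv2.resize(b[80:230,160:360],(640,270*640//640))]))
E
```

```text
clock: 26.42
tool_pos: [0.5869, -0.2125, 0.4653]
orientation: [180.0, 0.1, 0.0]
force: [-0.6, -0.4, -2.3]
opening: 0.0274
gripper_force: 30.0
clock: 27.0
tool_pos: [0.5854, -0.2125, 0.4356]
orientation: [180.0, 0.1, -0.0]
force: [0.2, -0.2, -1.7]
opening: 0.0277
gripper_force: 30.0
27.05 [ 0.586 -0.213  0.436] [179.981  -0.006   0.001]
pot [316.6 166.3] 0.58 [ 0.589 -0.212  0.   ]
flask_blue [222.7 200.1] 0.84 [ 0.535 -0.064  0.   ]
flask_blue [316.9 197. ] 0.69 [ 0.54  -0.213  0.   ]
w14 blue cen [317.55862458 160.93573844] area 1774 full disc area 3655.5322630670853 cen onto z=.028
```

View pics/c4.png

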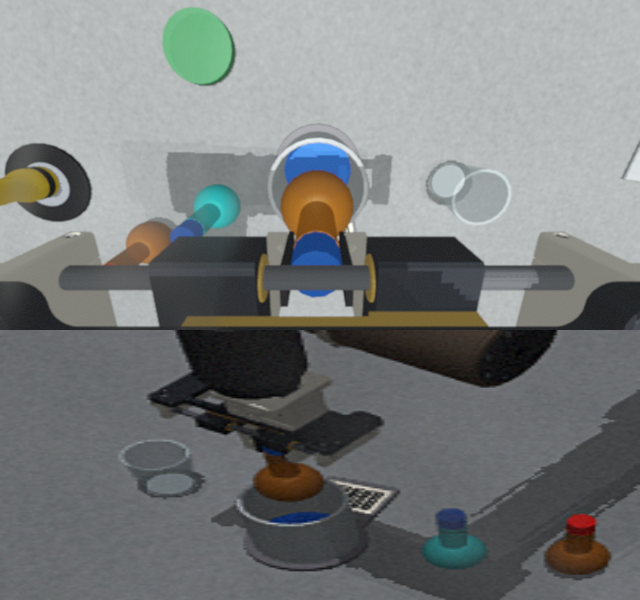

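The flask hangs over the mouth of the pot, its bulb at column 317 and the rim centred at column 318. I go down inside, fast at first, then in small steps while watching the force.

```bash
python3 -m creep '[[[0,0,0.05,0,0],[0,0,0.08,0,0],[0,0,0.08,0,0],[0,0,0.08,0,0],[0,0,0.08,0,0],[0,0,0.08,0,0],[0,0,0.05,0,0],[0,0,0.03,0,0]]]'
python3 -m creep '[[[0,0,0.02,0,0],[0,0,0.01,0,0],[0,0,0.01,0,0],[0,0,0.01,0,0],[0,0,0.005,0,0],[0,0,0.005,0,0],[0,0,0,0,0],[0,0,0,0,0]]]'
```

```text
clock: 27.87
tool_pos: [0.5853, -0.2125, 0.3282]
orientation: [-180.0, 0.1, -0.0]
force: [1.0, -0.5, -3.1]
opening: 0.0278
gripper_force: 30.0
clock: 28.53
tool_pos: [0.5858, -0.2125, 0.3183]
orientation: [180.0, -0.0, -0.0]
force: [0.2, -0.7, -2.5]
opening: 0.0277
gripper_force: 30.0
```

```bash
python3 -m creep '[[[0,0,0.008,0,0],[0,0,0.008,0,0],[0,0,0.005,0,0],[0,0,0.005,0,0],[0,0,0,0,0],[0,0,0,0,0],[0,0,0,0,0]]]'
python3 -m creep '[[[0,0,0.005,0,0],[0,0,0,0,0],[0,0,0,0,0],[0,0,0,0,0]]]'
```

```text
clock: 29.12
tool_pos: [0.5858, -0.2125, 0.3129]
orientation: [180.0, -0.0, -0.0]
force: [0.9, -0.3, -2.0]
opening: 0.0277
gripper_force: 30.0
clock: 29.45
tool_pos: [0.5857, -0.2125, 0.3119]
orientation: [-180.0, 0.0, -0.0]
force: [-0.3, 0.1, -2.1]
opening: 0.0273
gripper_force: 30.0
```

```bash
python3 -m creep '[[[0,0,0.004,0,0],[0,0,0.003,0,0],[0,0,0,0,0],[0,0,0,0,0],[0,0,0,0,0],[0,0,0,0,0]]]'
python3 -m creep '[[[0,0,0.003,0,0],[0,0,0,0,0],[0,0,0,0,0],[0,0,0,0,0],[0,0,0,0,0],[0,0,0,0,0]]]'
```

```text
clock: 29.95
tool_pos: [0.5858, -0.2126, 0.3106]
orientation: [180.0, -0.0, -0.0]
force: [0.1, 0.0, -0.3]
opening: 0.0271
gripper_force: 30.0
clock: 30.45
tool_pos: [0.5858, -0.2125, 0.31]
orientation: [180.0, -0.0, -0.0]
force: [0.1, -0.3, 0.3]
opening: 0.0277
gripper_force: 30.0
```

The wrist force has gone from -2.1 N to about 0, so the floor carries the flask. I open only partway, to stay inside the rim, then withdraw upward.

```bash
python3 -m creep '[[[0,0,0,0,0.36],[0,0,0,0,0.4],[0,0,0,0,0.45],[0,0,0,0,0.5],[0,0,0,0,0.5],[0,0,0,0,0.5],[0,0,0,0,0.5],[0,0,0,0,0.5]]]'
python3 -m creep '[[[0,0,-0.02,0,0.5],[0,0,-0.04,0,0.5],[0,0,-0.06,0,0.5],[0,0,-0.1,0,0.5],[0,0,-0.12,0,0.5],[0,0,-0.12,0,0.5],[0,0,-0.1,0,0.5],[0,0,0,0,0.5]]]'
python3 -m creep '[[[-0.1,0,0,0,0.5],[-0.1,0,0,0,0.5],[-0.1,0,0,0,0.5],[-0.1,0,0,0,0.5],[0,0,0,0,0.5],[0,0,0,0,0.5]]]'
python3 - <<'E'
from h import *
p=snap('wrist');q=snap('scene')
for n in('flask_blue','flask_blue_grip'):
  for x in nets.landmark_of(p,n)[:3]: print(n,x['uv'],round(x['confidence'],2),onz(p,x['uv'],.027 if n=='flask_blue' else .152))
a=cv2.resize(p['frame'][:240],(800,300)); b=cv2.resize(q['frame'][140:290,200:460],(800,300))
cv2.imwrite('pics/c5.png',cv2.cvtColor(np.vstack([a,b]),cv2.COLOR_RGB2BGR)); print(telemetry.get_obs()['clock'])
E
```

```text
clock: 31.12
tool_pos: [0.5858, -0.2125, 0.3099]
orientation: [180.0, -0.0, -0.0]
force: [-0.1, -0.3, 0.4]
opening: 0.0435
gripper_force: 0.0
clock: 31.78
tool_pos: [0.5865, -0.2129, 0.4279]
orientation: [179.9, -0.5, 0.0]
force: [1.2, -0.1, 0.3]
opening: 0.0436
gripper_force: 0.0
clock: 32.28
tool_pos: [0.505, -0.2126, 0.423]
orientation: [180.0, -0.1, -0.0]
force: [0.6, -0.9, 1.6]
opening: 0.0442
gripper_force: 0.0
flask_blue [314.7, 115.8] 0.73 [ 0.58318396 -0.20956587  0.027     ]
flask_blue [216.2, 149.4] 0.64 [ 0.53961129 -0.07621661  0.027     ]
flask_blue_grip [172.8, 165.1] 0.78 [ 0.53982115 -0.07991635  0.152     ]
flask_blue_grip [315.2, 112.3] 0.65 [ 0.58611657 -0.21070873  0.152     ]
32.4833
```

View pics/c5.png

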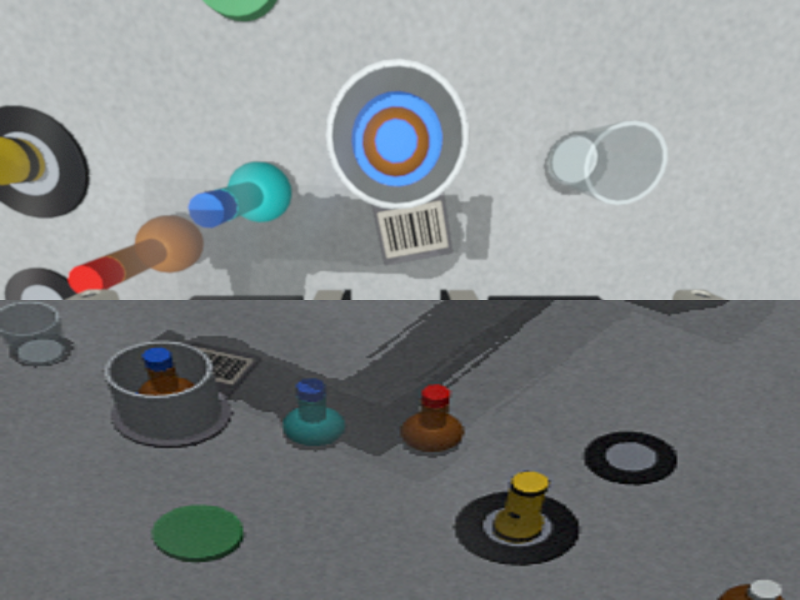

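The flask stands upright and centred in the pot (397,138 in the upper crop), the scanner is upright on the large pad, and nothing else has moved. The gripper touches nothing, so I hand the job in.

```bash
python3 -c "
from plant import workorder
print(workorder.close_job())"
```

```text
the job is handed in; nothing more can be done
None
```

The job is handed in at about 32 s: I held the scanner about 6 cm above the label for over a second and stood it back upright on the large pad, then lowered the blue-stoppered flask to the pot's floor, released it, and left it standing upright.

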